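# Clamp a junction box with the ratchet lever

## Task

Stand the orange junction box upright (open side up, as it is) between the jaws of the green ratchet clamp, midway across them and with its long side in line with the clamp. Then work the yellow lever back and forth so that the ratchet closes the jaw notch by notch until the box is gripped firmly against the fixed stop, feeling the load on the lever so that the plastic does not crack. Finally leave the lever swung back all the way to its right-hand stop, and disturb nothing else on the deck.

Things in the scene. Friction and masses are not known exactly. Their poses are not given: they have to be found in the camera images.
- box: loose orange plastic junction box, open at the top, standing on the deck; 48 mm along its x, 60 mm along its y (this length goes between the jaws, either end to the stop), 42 mm high, walls 4 mm, 100 to 190 g; origin at the centre of its underside. Squeezed by more than 150 N it cracks; a firm hold for drilling is 40 to 120 N
- clamp: green ratchet clamp fixed to the deck; origin under its base plate, z up. Plate 140 mm along x, 360 mm along y, 12 mm thick: its top is the bed for the box. Along its y, from the robot's right to left: fixed stop, space for the box, moving jaw (its pad 54 mm wide, top 51 mm above the deck; where it starts differs relative to the stop), ratchet wheel (112 mm across, at y = 110 mm)
- stop: fixed stop, green block 60 mm wide and 42 mm high on the bed, square to the clamp; where it is bolted differs. Origin in the middle of the foot of its face, at bed height; its y points from this face to the jaw, x along the face. The space up to the open jaw is 72 to 94 mm, so the box has 12 to 34 mm to spare; a good place for the box's origin is x = 0, y = 36 mm, z = 0 in this frame
- lever_pivot (a point): point on the upright axis of wheel and lever, 110 mm above the deck. The wheel has 24 teeth (0.26 rad); it turns anticlockwise only and moves the jaw 12 mm per rad towards the stop. The jaw's pad rests on a spring of 12 N per mm. When the lever starts back, a second pawl holds the wheel, which may first give back up to one notch (3.1 mm, about 38 N of grip)
- handle (a point): middle of the lever's black upright round handle, 18 mm in diameter, free from 66 to 149 mm above the deck; this point is 110 mm above the deck, 120 mm from the axis. Push needed along the path: 1 to 2 N while the jaw runs free, then about 1.3 N plus 0.1 N per newton of grip (5 N at 40 N of grip, 9 N at 80 N, 13 N at 120 N)
- lever (a joint): angle (rad) of the yellow lever: 0 when it points along the clamp's +x (away from the robot), positive anticlockwise seen from above; stops at -0.9 (fully right) and +0.9 (fully left). The working stroke is from right to left (rising), its first 0.4 rad at most idle until the pawl catches a tooth; back to the right it idles at about 1 N. It stays where it is left
- drill: cordless drill, blue and black, lying on its side, about 170 x 215 mm, 66 mm high; leave alone
- black_tape: roll of black tape, 64 mm across, 19 mm high; leave alone
- white_tape: roll of white tape, 68 mm across, 19 mm high; leave alone
- cover: round galvanised box cover, 100 mm across, 8 mm high; leave alone
- cover2: another round galvanised box cover, 100 mm across, 8 mm high; leave alone
- screwdriver: screwdriver with yellow handle, 190 mm long; leave alone
- pliers: pliers with red grips, 150 mm long; leave alone
There are look-alikes about, which are no part of the job. There is more than one size of the box; the job needs the middle-sized.

How it is judged:
By the outcome, as a careful person would: the job done as asked, in the order asked, and still so for the second after the job is handed in, with the robot touching nothing.
It also fails if it takes over 72 s, if anything falls off the work surface, if the arm or the gripper's body presses on something with over 40 N, if the wrist force passes 120 N, or if a joint passes its speed limit or range.

## Robot

A 6-joint arm with a two-finger parallel gripper is mounted at the origin on the work surface. World frame = base frame: x ahead of the robot, y to its left, z up, the work surface at z = 0. Lengths are in m, angles in degrees, forces in N, time in s.
With the tool pointing down it reaches from about 0.4 to 0.825 m from the base axis. Payload 7 kg.
Tool frame: the origin (TCP) lies midway between the tips of the shut fingers; the grasp point (between the pads) lies 19 mm behind it; z points along the fingers, y is the direction in which the jaws open and shut (so a half turn about z gives the same grasp; the last joint's range is limited). The gripper opens to 88 mm and grips with 3 to 60 N. Pads are 19 mm wide; open, the fingers measure 130 mm over their backs; the gripper's body (78 mm by 193 mm) begins 47 mm behind the grasp point.
Start: joints at [79.59, 20.546, 0.682, 0, -70.136, -16.507], TCP at [0.306, 0.602, 0.227] pointing down, gripper open.
Joint ranges: [-176.03, 176.03], [-82.01, 121.73], [-58.28, 71.71], [-173.87, 95.51], [-174.79, -0.11], [-173.66, 173.66]. Speed limits (degrees/s): [136.94, 136.94, 172.46, 180, 180, 180].

## Interface

Orientations are given as a 3x3 rotation matrix whose columns are the frame's x, y, z axes.
In Python, from rig import robot gives the robot as it stands. Calls block until the motion is done:
- robot.goto(position, orientation): joint-space move of the TCP to a pose.
- robot.servo_line(position, ori=None, speed=0.15): straight line of the TCP; ori=None keeps the orientation; speed is the mean speed in m/s.
- robot.movej(angles): joint-space move.
- robot.move_gripper(opening): opening from 0.0 (shut) to 1.0 (fully open); the grip force is fixed at half the most; returns when the fingers have stopped.
- robot.dwell(seconds).
- robot.ik(position, orientation): joint angles nearest the present ones, or None.
- robot.grab_frame(name): name is "scene" or "top" or "wrist"; returns (picture, depth): 384x512x3 uint8, red, green, blue; 384x512 float32, m along the optical axis (not along the pixel's ray), 0 where there is no reading.
- robot.camera_info(name): a dict with "vfov" (degrees; the focal length in pixels is half the picture's height over the tangent of half this angle, whatever the lens; pixels are square), "cx", "cy" (the principal point, pixels), "view" (4x4, takes a point from world to camera coordinates); the wrist camera has in their place "T_tool_cam" (4x4, takes a point from camera to tool coordinates, whose origin is the TCP and whose axes are the flange's). Camera axes: x right, y down, z forward; pixel columns grow to the right and rows downward; lengths in m; the calibration is good to about 2 mm. A picture is of the moment at which its call begins: read the wrist's pose just before it. camera_info takes no time and is no camera call.
A pose or a line that the arm cannot do raises robot.Unreachable and nothing moves.
- robot.job_done(): hands the job in, once; it reports no verdict.
Readings, each from a call of its own:
- robot.read_t(): time.
- robot.read_qpos(): joint angles.
- robot.read_qvel(): joint speeds.
- robot.read_effort(): joint torques, N m.
- robot.read_position(): TCP position.
- robot.read_tcp_rot(): TCP orientation.
- robot.read_force(): force on the tool from outside, world axes, zero at the start.
- robot.read_ft_torque(): the same for the moment, N m.
- robot.read_grip_width(): opening from 0.0 (shut) to 1.0 (fully open).
Only numpy, scipy, OpenCV 4.12 (cv2) and the standard library are available. Lean on these libraries where they do the work, as an engineer would, in place of code of your own. Each camera call takes 0.05 s, during which the arm holds its last target. There are 200 camera calls.

## Working session

There is one attempt and no reset: what is moved stays moved. The work goes in short steps, each a Python script; the robot and the scene stay as the last script left them, time stands still between calls to the robot, and variables do not carry over. Pictures are saved under pics/ and viewed, about 8 in all and at most 12, crops included, and the job is handed in when it is done.

```bash
mkdir -p pics
cat > h.py <<'E'
import numpy as np, cv2
from rig import robot
def cam(n):
    P=robot.read_position();R=robot.read_tcp_rot()
    im,d=robot.grab_frame(n);c=robot.camera_info(n)
    f=im.shape[0]/2/np.tan(np.radians(c["vfov"]/2))
    if n=="wrist":
        T=np.eye(4);T[:3,:3]=R;T[:3,3]=P;T=T@np.array(c["T_tool_cam"])
    else: T=np.linalg.inv(np.array(c["view"]))
    v,u=np.mgrid[:im.shape[0],:im.shape[1]]
    X=np.stack([(u-c["cx"])/f*d,(v-c["cy"])/f*d,d],-1)
    W=X@T[:3,:3].T+T[:3,3]; W[d==0]=np.nan
    return im,d,W
def save(n,im): cv2.imwrite("pics/"+n+".png",cv2.cvtColor(im,cv2.COLOR_RGB2BGR))
E
python3 - <<'E'
from h import *
a=cam("scene");b=cam("top")
np.savez("a.npz",si=a[0],sW=a[2],ti=b[0],tW=b[2])
save("scene",a[0]);save("top",b[0])
print(robot.read_tcp_rot(),robot.read_t())
for k in("scene","top"):print(robot.camera_info(k))
E
```

```text
[[ 8.91631443e-01 -4.52761600e-01 -5.50450043e-04]
 [-4.52761913e-01 -8.91630365e-01 -1.39369549e-03]
 [ 1.40213826e-04  1.49188553e-03 -9.99998877e-01]] 0.1
{'vfov': 55.78965661994112, 'cx': 259.83261912721974, 'cy': 194.3933349186515, 'view': array([[ 0.37557622,  0.92658088,  0.01975799, -0.19466612],
       [ 0.5345911 , -0.19917568, -0.8213047 , -0.22132862],
       [-0.75706992,  0.31902496, -0.57014754,  1.72783244],
       [ 0.        ,  0.        ,  0.        ,  1.        ]])}
{'vfov': 45.65304720079502, 'cx': 251.84760887235495, 'cy': 195.55148453211686, 'view': array([[ 2.16586366e-03, -9.99997628e-01, -2.31989694e-04,
        -1.76814142e-02],
       [-9.79505615e-01, -2.07475638e-03, -2.01406169e-01,
         5.62119616e-01],
       [ 2.01405210e-01,  6.63453510e-04, -9.79507785e-01,
         1.29515181e+00],
       [ 0.00000000e+00,  0.00000000e+00,  0.00000000e+00,
         1.00000000e+00]])}
```

View pics/top.png

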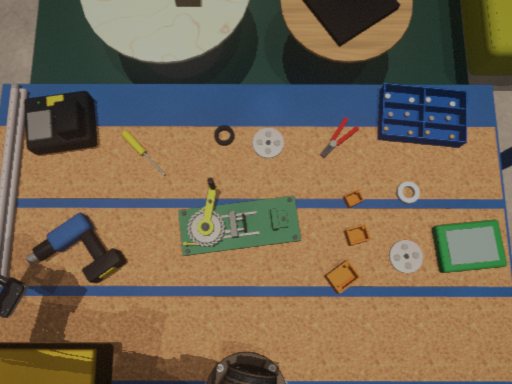

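View pics/scene.png

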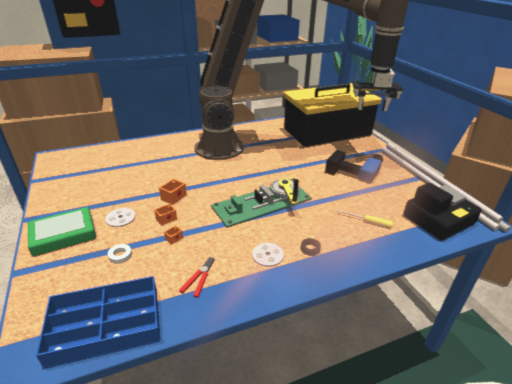

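The top view shows three orange boxes, at (353,199), (357,236) and (341,277). By size order the middle one, (357,236), is the candidate. The clamp is at (240,225), with its handle at (211,184) and its stop at (280,215). I'll measure all of these next.

Run:
```python
from h import *
z=np.load("a.npz");im,W=z["ti"],z["tW"]
hsv=cv2.cvtColor(im,cv2.COLOR_RGB2HSV)
for (u,v) in((353,199),(357,236),(341,277)):
    r=22;s=np.s_[v-r:v+r,u-r:u+r]
    w=W[s].reshape(-1,3);H=hsv[s].reshape(-1,3)
    m=(w[:,2]>.015)&(w[:,2]<.08)
    p=w[m];print(u,v,"n",m.sum(),"ztop",np.percentile(p[:,2],[50,95]))
    t=p[p[:,2]>np.percentile(p[:,2],90)-.008]
    print(" rect",cv2.minAreaRect((t[:,:2]*1000).astype(np.float32)))
# clamp
g=(hsv[...,0]>60)&(hsv[...,0]<90)&(hsv[...,1]>90)&(W[...,2]<.03)
g[:, :170]=0;g[:,310:]=0;g[:185]=0;g[260:]=0
p=W[g];print("plate",np.median(p[:,2]),cv2.minAreaRect((p[:,:2]*1000).astype(np.float32)))
h=W[170:195,200:222].reshape(-1,3);h=h[(h[:,2]>.13)];print("handle",len(h),h.mean(0) if len(h) else 0,h[:,2].max() if len(h) else 0)
c=np.concatenate([cv2.resize(im[165:265,170:310],None,fx=4,fy=4,interpolation=2),cv2.resize(im[180:300:,310:375],(217,400))],1)
save("crop1",c)
```

```text
353 199 n 111 ztop [0.02954405 0.03773272]
 rect ((562.2951049804688, -322.349365234375), (37.668270111083984, 48.002803802490234), 26.106592178344727)
357 236 n 185 ztop [0.03868337 0.04488436]
 rect ((450.2383117675781, -328.1932678222656), (48.265377044677734, 60.334022521972656), 14.901001930236816)
341 277 n 338 ztop [0.05134436 0.05812636]
 rect ((327.68988037109375, -278.70721435546875), (62.81974411010742, 78.87550354003906), 35.337554931640625)
plate 0.012050928108591985 ((485.76031494140625, -45.603729248046875), (82.09416198730469, 199.76075744628906), 18.150293350219727)
handle 37 [0.58561973 0.10045852 0.14664031] 0.15484718012753684
```

View pics/crop1.png

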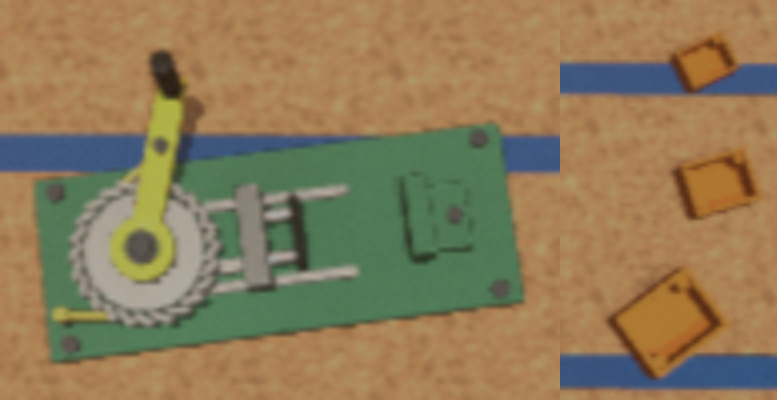

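```bash
cat >> h.py <<'E'
def down(yaw,flip=1):  # tool y along direction yaw (rad) *flip, z down
    y=np.array([np.cos(yaw),np.sin(yaw),0])*flip; z=np.array([0,0,-1.])
    return np.stack([np.cross(y,z),y,z],1)
E
python3 - <<'E'
from h import *
c=robot.camera_info("wrist");T=np.array(c["T_tool_cam"]);print(c["vfov"],T.round(3))
print("start flip test")
for fl in(1,-1):
    for yaw in (7.2,14.9):
        for p in([.48,-.06,.3],[.45,-.328,.3]):
            q=robot.ik(np.array(p),down(np.radians(yaw),fl)); print(fl,yaw,None if q is None else np.round(q,0))
E
```

```text
68.87898886485556 [[ 0.    -0.954 -0.298  0.08 ]
 [ 1.     0.001 -0.    -0.001]
 [ 0.001 -0.298  0.954 -0.158]
 [ 0.     0.     0.     1.   ]]
start flip test
1 7.2 [ 16.  -0. -16.   0. -75. 171.]
1 7.2 [ -16.    7.   -8.    0.  -75. -157.]
1 14.9 None
1 14.9 [ -16.    7.   -8.    0.  -75. -149.]
-1 7.2 [ 16.  -0. -16.   0. -75.  -9.]
-1 7.2 [-16.   7.  -8.   0. -75.  23.]
-1 14.9 [ 16.  -0. -16.   0. -75.  -1.]
-1 14.9 [-16.   7.  -8.   0. -75.  31.]
```

Run:
```python
from h import *
robot.goto([.49,-.01,.26],down(np.radians(7.2),-1))
a=cam("wrist")
robot.goto([.45,-.35,.20],down(np.radians(14.9),-1))
b=cam("wrist")
np.savez("w.npz",ci=a[0],cW=a[2],bi=b[0],bW=b[2]);save("wclamp",a[0]);save("wbox",b[0])
print(robot.read_t())
im,W=b[0],b[2]
m=(W[...,2]>.036)&(W[...,2]<.046)&(np.hypot(W[...,0]-.45,W[...,1]+.328)<.045)
p=W[m];print("box",m.sum(),cv2.minAreaRect((p[:,:2]*1000).astype(np.float32)),np.median(p[:,2]))
m=(W[...,2]>.012)&(W[...,2]<.05)&(np.hypot(W[...,0]-.45,W[...,1]+.328)<.045)
print("boxall",cv2.minAreaRect((W[m][:,:2]*1000).astype(np.float32)))
```

```text
3.7917
box 771 ((452.794677734375, -328.2466125488281), (48.021366119384766, 60.53569793701172), 15.73507022857666) 0.04205641433113222
boxall ((452.794677734375, -328.2466125488281), (48.021366119384766, 60.53569793701172), 15.73507022857666)
```

View pics/wclamp.png

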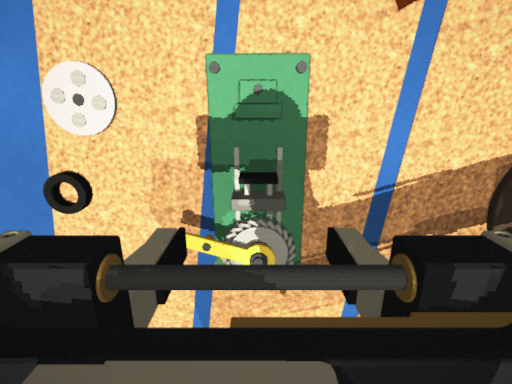

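View pics/wbox.png

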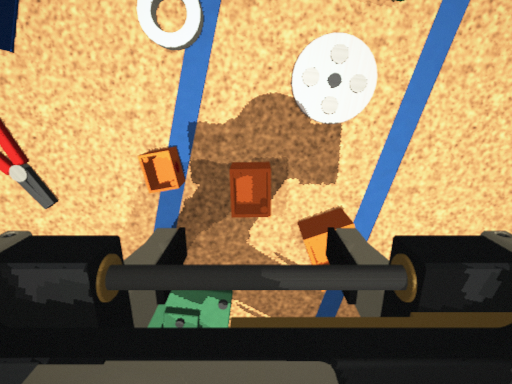

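The wrist view shows the middle box at (250,190), measuring 48.0 x 60.5 mm and 42 mm high, so it is the right one. The clamp image shows the stop at (258,100), the jaw pad at (258,178), and rods either side at (237,155) and (280,155). Next I'll fit the clamp geometry.

Run:
```python
from h import *
z=np.load("w.npz");im,W=z["ci"],z["cW"]
hsv=cv2.cvtColor(im,cv2.COLOR_RGB2HSV)
ok=np.isfinite(W[...,2]); Z=np.nan_to_num(W[...,2])
box=np.zeros(Z.shape,bool);box[45:235,195:320]=1
p=W[box&(Z>.009)&(Z<.016)]
# side edges of the plate: sort by yaw search - extents along x minimal
best=None
r=cv2.minAreaRect((p[:,:2]*1000).astype(np.float32));print("plate part",r,np.median(p[:,2]))
w,h=r[1];ang=np.radians(r[2])
# clamp x axis: short side direction closest to +x
e=[np.array([np.cos(ang+k*np.pi/2),np.sin(ang+k*np.pi/2)]) for k in range(4)]
ex=max(e,key=lambda v:v[0]);ey=np.array([-ex[1],ex[0]])
print("yaw",np.degrees(np.arctan2(ex[1],ex[0])))
u=(p[:,:2]-np.array([.49,-.03]))
a=u@ex;b=u@ey;print("plate a",np.percentile(a,[0,1,99,100]),"b min",np.percentile(b,[0,.5]), "n",len(p))
U=(W[...,:2]-np.array([.49,-.03]));A=U@ex;B=U@ey
# height map along clamp: list per region
s=box&(Z>.045)&(Z<.062)&(B<0)
print("stop top a",A[s].min(),A[s].max(),"b",B[s].min(),B[s].max(),np.median(Z[s]))
# profile at a in bins
ac=(a.min()+a.max())/2
for da in(-.034,-.03,-.027,-.024,-.02,0,.02,.024,.027,.03,.034):
    m=box&(abs(A-ac-da)<.0015)&(B>-.15)
    bb=np.arange(-.11,.13,.006);zz=[np.max(Z[m&(abs(B-x)<.003)],initial=0)*1000 for x in bb]
    print(int(da*1000),np.array(zz).round().astype(int))
print((bb*1000).astype(int))
# top-camera check of plate
im,W=np.load("a.npz")["ti"],np.load("a.npz")["tW"]
Z=np.nan_to_num(W[...,2]);box=np.zeros(Z.shape,bool);box[190:260,172:308]=1
p=W[box&(Z>.007)&(Z<.0165)];r=cv2.minAreaRect((p[:,:2]*1000).astype(np.float32));print("top plate",r)
```

```text
plate part ((490.1839599609375, -23.3226318359375), (140.04147338867188, 262.7239074707031), 7.422571182250977) 0.012233207356480591
yaw 7.4225711822509775
plate a [-0.06897571 -0.06744483  0.06965254  0.07106579] b min [-0.12476428 -0.12428785] n 12654
stop top a -0.028853555858877566 0.030468635554985284 b -0.06143868777648229 -0.04316498222525958 0.05400176038568452
-34 [13 14 14 14 13 14 14 14 13 14 13 13 13 14 14 14 13 14 20 21 22 21 21 22
 21 21 21 20 20 56 57 58 56  0 20 21 22 46 48 40]
-30 [14 13 14 13 14 13 13 13 52 54 54 54 14 14 14 13 13 13 21 22 21 21 22 22
 21 22 21 21 21 58 57 58 57  0 20 21 47 47 47 45]
-27 [13 14 14 14 13 13 14 13 54 55 55 55 12 14 14 13 14 13 22 21 21 21 22 21
 53 52  0 21 22 57 58 57 56  0 19 13 47 47 47 19]
-24 [13 14 13 26 27 27 27 27 54 56 55 54 13 14 14 14 13 14 13 14 13 13 13 13
 54 53  0 12 13 58 57 58 55  0  0 13 48 47 47  0]
-20 [13 13 13 28 28 27 27 28 55 56 56 54 13 13 13 13 14 14 13 13 14 13 14 13
 54 53 39 39 39 57 57 57 55  0 28 46 47 48 47  0]
0 [14 14 13 28 33 33 34 28 54 55 55 55 14 13 14 13 13 13 13 14 13 14 14 13
 53 53  0 13 12 58
[... 276 characters left out ...]
 48 45]
27 [13 14 14 14 14 13 13 14 56 56 56 56 13 14 13 13 13 12 16 19 21 21 21 21
 54 53  0 21 22 57 56 58 55  0 21 36 48 47 46 45]
30 [14 13 14 14 14 13 13 14 54 54 54 54 13 13 14 14 13 13 21 22 21 21 22 21
 22 21 22 21 22 58 57 57 57  0 21 23 36 47 46 45]
34 [13 14 13 14 13 15 14 14 14 13 13 13 14 13 14 14 14 13 22 21 21 21 20 21
 21 21 21 21 22 57 57 57 56  0 20 21 20 47 47  0]
[-110 -104  -97  -91  -85  -79  -73  -67  -61  -55  -49  -43  -37  -31
  -25  -19  -13   -7   -1    4   10   16   22   28   34   40   46   52
   58   64   70   76   82   88   94  100  106  112  118  124]
top plate ((483.5431213378906, 22.196502685546875), (407.4600830078125, 208.6433868408203), 89.34551239013672)
```

Run:
```python
from h import *
Y=np.radians
bx=np.array([.4528,-.3282]);pl=np.array([.4917,-.0363])
R1=down(Y(15.7),-1);R2=down(Y(7.42),-1)
robot.move_gripper(.8)
robot.goto([*bx,.10],R1)
robot.servo_line([*bx,.017],R1,.1)
robot.move_gripper(.3)
w=robot.read_grip_width();print("w",w*88,robot.read_position())
if w*88>40:
    robot.servo_line([*bx,.16],R1,.15);print("w",robot.read_grip_width()*88)
    robot.goto([*pl,.16],R2)
    robot.servo_line([*pl,.045],R2,.12)
    f0=robot.read_force()
    for z in (.034,.031,.030,.029,.028):
        robot.servo_line([*pl,z],R2,.04);f=robot.read_force()-f0;print(z,f.round(1),robot.read_position())
        if f[2]>3:break
    im=cam("wrist")[0];save("placed",im)
print(robot.read_t())
```

```text
w 47.861333164729665 [ 0.45283422 -0.32825505  0.01731406]
w 47.95244224120307
0.034 [ 1.6 -1.7 -0. ] [ 0.49151056 -0.03636121  0.03379199]
0.031 [ 0.5 -2.1 -0.4] [ 0.49159948 -0.03630843  0.03084322]
0.03 [ 0.6 -0.5 -0.4] [ 0.49168437 -0.03629478  0.02998371]
0.029 [-1.6 -1.8  4.8] [ 0.49189838 -0.03627517  0.02928338]
10.9
```

View pics/placed.png

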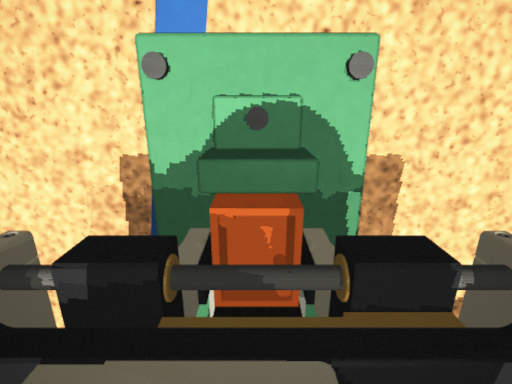

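The box is centred on the stop, both at about pixel column 257, and it is aligned and resting on the bed. I'll release it, measure its pose against the stop, and check the lever path's IK.

```bash
cat >> h.py <<'E'
YC=np.radians(7.42);PIV=np.array([.4696,.1339])
def lev(t,fl=1):
    a=YC+t;return np.array([*(PIV+.12*np.array([np.cos(a),np.sin(a)])),.092]),down(a+np.pi/2,fl)
E
python3 - <<'E'
from h import *
R2=down(YC,-1)
robot.move_gripper(.8)
robot.servo_line([.4919,-.0363,.16],R2,.15)
robot.goto([.49,-.01,.26],R2)
im,d,W=cam("wrist");Z=np.nan_to_num(W[...,2])
ex=np.array([np.cos(YC),np.sin(YC)]);ey=np.array([-ex[1],ex[0]])
U=W[...,:2]-np.array([.49,-.03]);A=U@ex;B=U@ey
h=cv2.cvtColor(im,cv2.COLOR_RGB2HSV)
sel=(Z>.05)&(Z<.059)&(abs(A)<.045)&(abs(B)<.08)
org=sel&(h[...,0]<20)&(h[...,1]>120)
p=np.stack([A[org],B[org]],1);print("box",org.sum(),cv2.minAreaRect((p*1000).astype(np.float32)))
st=sel&~org&(B<-.03);print("stop a",A[st].min(),A[st].max(),"b",B[st].max())
jw=sel&~org&(B>.02);print("jaw b",B[jw].min(),A[jw].min(),A[jw].max())
for fl in(1,-1):
    for t in(-.9,-.41,0,.45,.9):
        q=robot.ik(*lev(t,fl));print(fl,t,None if q is None else np.round(q,0))
print(robot.read_t())
E
```

```text
box 584 ((1.4189453125, -6.279787063598633), (59.8992805480957, 47.56202697753906), 89.94548034667969)
stop a -0.028735392446637645 0.03044572761263704 b -0.031171121720747517
jaw b 0.02188531669043022 -0.03617824403909167 0.038803716638130044
1 -0.9 [  25.   17.  -24.    0.  -49. -159.]
1 -0.41 [  29.   20.  -20.    0.  -51. -135.]
1 0 [  33.   21.  -18.    0.  -51. -115.]
1 0.45 [ 38.  21. -18.   0. -51. -95.]
1 0.9 [ 43.  19. -21.   0. -50. -74.]
-1 -0.9 [ 25.  17. -24.   0. -49.  21.]
-1 -0.41 [ 29.  20. -20.   0. -51.  45.]
-1 0 [ 33.  21. -18.   0. -51.  65.]
-1 0.45 [ 38.  21. -18.   0. -51.  85.]
-1 0.9 [ 43.  19. -21.   0. -50. 106.]
13.1
```

The box sits 0.6 mm off centre, its yaw is within 0.1°, and it is 36 mm from the stop. Next I'll cage the handle, swing it right, and make the first working stroke with force monitoring.

```bash
cat >> h.py <<'E'
def push(t,f0,n=5):
    F=[]
    for _ in range(n): F.append(robot.read_force());robot.dwell(.012)
    a=YC+t;tg=np.array([-np.sin(a),np.cos(a),0]);f=np.mean(F,0)-f0
    return -f@tg, np.linalg.norm(f)   # + = handle resists anticlockwise push
def stroke(t0,t1,f0,lim,step=.1,fine=.03,finefrom=3.,speed=.12):
    t=t0;log=[];s=np.sign(t1-t0);st=step
    while (t1-t)*s>1e-6:
        t=t+s*min(st,abs(t1-t)); p,R=lev(t,-1); robot.servo_line(p,R,speed)
        f,n=push(t,f0);log.append((round(t,3),round(f,1)))
        st=fine if f*s>finefrom else step
        if f*s>lim or n>30:break
    print(log,"t=%.1f"%robot.read_t());return t,log
E
python3 - <<'E'
from h import *
p,R=lev(-.41,-1)
robot.move_gripper(.5)
robot.goto([p[0],p[1],.22],R)
robot.servo_line(p,R,.15)
F=[]
for _ in range(10):F.append(robot.read_force());robot.dwell(.012)
f0=np.mean(F,0);np.save("f0.npy",f0);print(f0,np.std(F,0))
robot.move_gripper(.25);print(robot.read_grip_width()*88)
print(push(-.41,f0))
t,_=stroke(-.41,-.88,f0,6)
t,l=stroke(t,.86,f0,10.5)
save("stroke1",cam("top")[0])
E
```

```text
[-0.0776749  -0.02682453  0.21494917] [0.49280157 0.5994594  0.41736347]
22.440418968590922
(np.float64(-0.09497057367806278), np.float64(0.6792631502449697))
[(np.float64(-0.51), np.float64(-0.3)), (np.float64(-0.61), np.float64(-0.7)), (np.float64(-0.71), np.float64(-0.3)), (np.float64(-0.81), np.float64(-0.0)), (np.float64(-0.88), np.float64(-0.1))] t=18.0
[(np.float64(-0.78), np.float64(0.0)), (np.float64(-0.68), np.float64(0.1)), (np.float64(-0.58), np.float64(-0.6)), (np.float64(-0.48), np.float64(-1.0)), (np.float64(-0.38), np.float64(0.1)), (np.float64(-0.28), np.float64(-0.1)), (np.float64(-0.18), np.float64(-0.3)), (np.float64(-0.08), np.float64(-1.0)), (np.float64(0.02), np.float64(-0.3)), (np.float64(0.12), np.float64(0.3)), (np.float64(0.22), np.float64(0.1)), (np.float64(0.32), np.float64(0.2)), (np.float64(0.42), np.float64(-0.0)), (np.float64(0.52), np.float64(-0.1)), (np.float64(0.62), np.float64(0.0)), (np.float64(0.72), np.float64(-0.0)), (np.float64(0.82), np.float64(0.7)), (np.float64(0.86), np.float64(6.6))] t=23.2
```

Run:
```python
from h import *
im=cv2.cvtColor(cv2.imread("pics/stroke1.png"),cv2.COLOR_BGR2RGB)
save("s1c",cv2.resize(im[165:265,170:310],None,fx=5,fy=5,interpolation=2))
print(push(.86,np.load("f0.npy")),robot.read_position(),lev(.86)[0])
```

```text
(np.float64(6.199880433951731), np.float64(6.395606042636174)) [0.5367156  0.23340821 0.09211313] [0.53549259 0.23419041 0.092     ]
```

View pics/s1c.png

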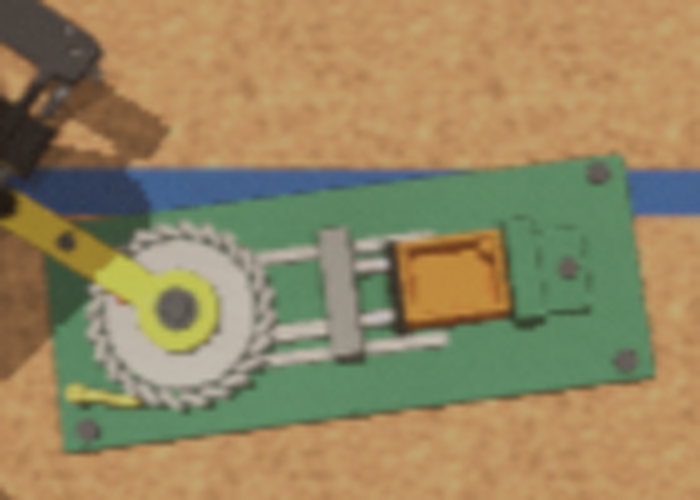

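Run:
```python
from h import *
f0=np.load("f0.npy")
for t in(.865,.87,.875):
    robot.servo_line(*lev(t,-1),.05);f=push(t,f0,8);p=robot.read_position()[:2]-PIV
    print(t,f,"actual ang",np.arctan2(p[1],p[0])-YC,"r",np.hypot(*p))
    if f[0]>11:break
z=np.load("a.npz");W=z["tW"]
print("pivot top cam",W[225:229,203:208].reshape(-1,3).mean(0).round(4))
h=W[170:195,200:222].reshape(-1,3);h=h[(h[:,2]>.10)];print(h.mean(0),len(h));h=h[h[:,2]>.145];print(h.mean(0),len(h))
```

```text
0.865 (np.float64(8.890021472859436), np.float64(9.43626713735526)) actual ang 0.8489345529631023 r 0.11991670185492062
0.87 (np.float64(12.020798421643837), np.float64(12.696941061987642)) actual ang 0.8499006972243515 r 0.11989947305511436
pivot top cam [0.4676 0.1189 0.0709]
[0.58408004 0.10024119 0.13754428] 52
[0.58718818 0.10121044 0.14971749] 27
```

The force rises sharply with almost no movement, so this is the left stop of the lever, not grip. My pivot was about 15 mm off: I assumed the plate was centred on its origin. I'll re-measure it from the hub.

Run:
```python
from h import *
robot.servo_line(*lev(.845,-1),.05)
ex=np.array([np.cos(YC),np.sin(YC)]);ey=np.array([-ex[1],ex[0]])
z=np.load("w.npz");im,W=z["ci"],z["cW"]
U=W[...,:2]-np.array([.49,-.03]);A=U@ex;B=U@ey;Z=np.nan_to_num(W[...,2])
# wheel rim (z~.047): fit circle to the front edge
m=(Z>.042)&(Z<.050)&(B>.085)&(B<.2)&(abs(A)<.07)
p=np.stack([A[m],B[m]],1);r=[]
for lo in np.arange(-.05,.05,.005):
    q=p[(p[:,0]>=lo)&(p[:,0]<lo+.005)]
    if len(q):r.append((lo+.0025,q[:,1].min()))
r=np.array(r);print((r*1000).round(1).tolist())
for R in(.056,.054):
    from scipy.optimize import least_squares
    s=least_squares(lambda c:np.hypot(r[:,0]-c[0],r[:,1]-c[1])-R,[0,.15],loss="soft_l1",f_scale=.001);print(R,s.x)
zt=np.load("a.npz")["tW"];U=zt[...,:2]-np.array([.49,-.03]);A=U@ex;B=U@ey;Z=np.nan_to_num(zt[...,2])
m=(Z>.042)&(Z<.051)&(B>.06)&(B<.25)&(abs(A)<.075);p=(np.stack([A[m],B[m]],1)*1000).astype(np.float32);print("top wheel",cv2.minEnclosingCircle(p),p.mean(0))
m=(Z>.066)&(Z<.09)&(B>.1)&(B<.2)&(abs(A)<.03);print("hub",m.sum(),A[m].mean(),B[m].mean())
```

```text
[[-47.5, 122.4], [-42.5, 116.4], [-37.5, 111.9], [-32.5, 108.0], [-27.5, 103.2], [-22.5, 104.3], [-17.5, 98.4], [-12.5, 98.0], [-7.5, 99.3], [-2.5, 96.3], [2.5, 96.8], [7.5, 99.8], [12.5, 97.9], [17.5, 97.9], [22.5, 102.8], [27.5, 102.7], [32.5, 109.6], [37.5, 110.5], [42.5, 113.4], [47.5, 120.8]]
0.056 [0.00062888 0.15266005]
0.054 [0.00047639 0.15038996]
top wheel ((-5.166322708129883, 142.28749084472656), 87.96359252929688) [ -7.21452 154.29398]
hub 98 -0.001989557573144012 0.1512544415655732
```

```bash
sed -i 's/PIV=np.array(.*/PIV=np.array([.4712,.1203])/' h.py
python3 - <<'E'
from h import *
f0=np.load("f0.npy")
robot.move_gripper(.45)
p=robot.read_position()[:2]-PIV;print("ang",np.arctan2(p[1],p[0])-YC,np.hypot(*p))
robot.servo_line(*lev(.885,-1),.08)
robot.move_gripper(.25);print(robot.read_grip_width()*88,push(.885,f0))
t,_=stroke(.885,-.84,f0,8,step=.15,speed=.15)
t,_=stroke(t,-.92,f0,4,step=.02)
p=robot.read_position()[:2]-PIV;print("ang",np.arctan2(p[1],p[0])-YC,np.hypot(*p))
save("s2",cv2.resize(cam("top")[0][165:265,170:310],None,fx=5,fy=5,interpolation=2))
print(robot.read_t())
E
```

```text
ang 0.9141779442071796 0.130699852503049
22.21657812251792 (np.float64(0.44551119036434), np.float64(0.8061817145802677))
[(np.float64(0.735), np.float64(0.2)), (np.float64(0.585), np.float64(1.5)), (np.float64(0.435), np.float64(-0.2)), (np.float64(0.285), np.float64(-0.3)), (np.float64(0.135), np.float64(-0.2)), (np.float64(-0.015), np.float64(0.1)), (np.float64(-0.165), np.float64(0.1)), (np.float64(-0.315), np.float64(-0.2)), (np.float64(-0.465), np.float64(0.1)), (np.float64(-0.615), np.float64(0.1)), (np.float64(-0.765), np.float64(-0.2)), (np.float64(-0.84), np.float64(-1.1))] t=29.7
[(np.float64(-0.86), np.float64(-0.5)), (np.float64(-0.88), np.float64(-0.5)), (np.float64(-0.9), np.float64(-0.1)), (np.float64(-0.92), np.float64(-0.3))] t=30.9
ang -0.9207647488499511 0.12000078116763173
30.9333
```

View pics/s2.png

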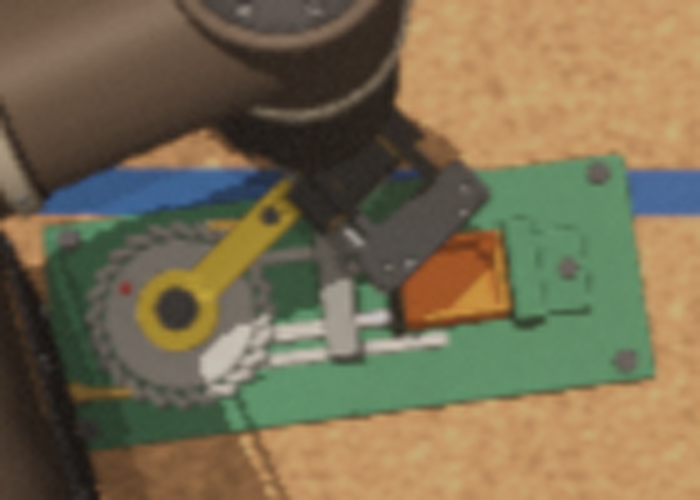

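Run:
```python
from h import *
f0=np.load("f0.npy")
t,_=stroke(-.92,.86,f0,9.8,step=.08,fine=.04,finefrom=2.,speed=.12)
p=robot.read_position()[:2]-PIV;print("ang",np.arctan2(p[1],p[0])-YC,np.hypot(*p),push(t,f0,10))
```

```text
[(np.float64(-0.84), np.float64(-0.0)), (np.float64(-0.76), np.float64(0.1)), (np.float64(-0.68), np.float64(0.4)), (np.float64(-0.6), np.float64(0.1)), (np.float64(-0.52), np.float64(0.1)), (np.float64(-0.44), np.float64(0.4)), (np.float64(-0.36), np.float64(0.0)), (np.float64(-0.28), np.float64(-0.1)), (np.float64(-0.2), np.float64(-1.2)), (np.float64(-0.12), np.float64(-0.8)), (np.float64(-0.04), np.float64(0.1)), (np.float64(0.04), np.float64(1.1)), (np.float64(0.12), np.float64(1.1)), (np.float64(0.2), np.float64(2.3)), (np.float64(0.24), np.float64(3.5)), (np.float64(0.28), np.float64(4.2)), (np.float64(0.32), np.float64(4.1)), (np.float64(0.36), np.float64(4.9)), (np.float64(0.4), np.float64(5.0)), (np.float64(0.44), np.float64(6.1)), (np.float64(0.48), np.float64(5.9)), (np.float64(0.52), np.float64(6.1)), (np.float64(0.56), np.float64(6.7)), (np.float64(0.6), np.float64(7.4)), (np.float64(0.64), np.float64(7.9)), (np.float64(0.68), np.float64(8.5)), (np.float64(0.72), np.float64(8.8)), (np.float64(0.76), np.float64(9.1)), (np.float64(0.8), np.float64(9.7)), (np.float64(0.84), np.float64(9.9))] t=39.7
ang 0.8317682786982934 0.11976765456658228 (np.float64(10.238875834964338), np.float64(10.96125920704582))
```

Run:
```python
from h import *
f0=np.load("f0.npy")
t,_=stroke(.84,-.84,f0,6,step=.12,speed=.15)
t,_=stroke(t,-1.0,f0,3.5,step=.015)
p=robot.read_position()[:2]-PIV;print("ang",np.arctan2(p[1],p[0])-YC,push(t,f0,10))
```

```text
[(np.float64(0.72), np.float64(10.3)), (np.float64(0.6), np.float64(9.2)), (np.float64(0.48), np.float64(2.5)), (np.float64(0.36), np.float64(0.1)), (np.float64(0.24), np.float64(0.3)), (np.float64(0.12), np.float64(0.1)), (np.float64(0.0), np.float64(-0.5)), (np.float64(-0.12), np.float64(-0.3)), (np.float64(-0.24), np.float64(0.0)), (np.float64(-0.36), np.float64(0.1)), (np.float64(-0.48), np.float64(-0.1)), (np.float64(-0.6), np.float64(-0.2)), (np.float64(-0.72), np.float64(-0.4)), (np.float64(-0.84), np.float64(-0.3))] t=44.1
[(np.float64(-0.855), np.float64(-0.5)), (np.float64(-0.87), np.float64(0.3)), (np.float64(-0.885), np.float64(-0.2)), (np.float64(-0.9), np.float64(-0.1)), (np.float64(-0.915), np.float64(0.1)), (np.float64(-0.93), np.float64(-5.2))] t=45.8
ang -0.9224776157712873 (np.float64(-5.219395032686567), np.float64(6.107801997981137))
```

The peak push was 10.2 N, about 90–100 N of grip. On the return the wheel gave back about one notch, leaving roughly 52–87 N. The lever is firmly on its right stop. I'll release, retreat and check.

Run:
```python
from h import *
p,R=lev(-.915,-1)
robot.servo_line(p,R,.05)
robot.move_gripper(.45)
robot.servo_line([p[0],p[1],.24],R,.2)
robot.goto([.49,-.05,.3],down(YC,-1))
im,d,W=cam("wrist");Z=np.nan_to_num(W[...,2])
ex=np.array([np.cos(YC),np.sin(YC)]);ey=np.array([-ex[1],ex[0]])
U=W[...,:2]-np.array([.49,-.03]);A=U@ex;B=U@ey;h=cv2.cvtColor(im,cv2.COLOR_RGB2HSV)
org=(Z>.05)&(Z<.059)&(abs(A)<.045)&(abs(B)<.06)&(h[...,0]<20)&(h[...,1]>120)
print("box",cv2.minAreaRect((np.stack([A[org],B[org]],1)*1000).astype(np.float32)),np.median(Z[org]))
robot.goto([.306,.602,.227],down(np.radians(63),-1)) 
save("final_w",im);t=cam("top");save("final_t",t[0]);
W=t[2];m=(W[...,2]>.145)&(W[...,2]<.156)&(np.hypot(W[...,0]-PIV[0],W[...,1]-PIV[1])<.14)
q=W[m].mean(0);print("handle",q,m.sum(),np.arctan2(q[1]-PIV[1],q[0]-PIV[0])-YC,robot.read_t())
save("final",np.concatenate([im,t[0]],1)[:, :][::1] if False else cv2.resize(np.concatenate([im,t[0]],1),(800,300)))
```

```text
box ((1.7961978912353516, -12.311502456665039), (62.26850509643555, 47.89518737792969), 89.75298309326172) 0.053886010066732104
handle [0.55445175 0.03709613 0.1490562 ] 31 -0.9146139893752578 50.725
```

View pics/final.png

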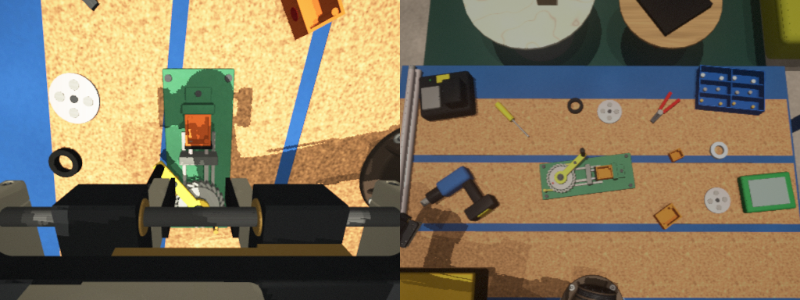

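The final views show the box seated against the stop with the jaw on it, and the lever at about -0.9 rad. The other items on the deck look unmoved.

```bash
python3 -c "
from rig import robot
robot.job_done()"
```

```text
the job is handed in; nothing more can be done
```

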